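# Lock the filter cover with two quarter-turn fasteners

## Robot

A 6-joint arm with a two-finger parallel gripper is mounted at the origin on a cart in front of the work surface, level with it; the furniture and walls round the work are solid. World frame = base frame: x ahead of the robot, y to its left, z up, the work surface at z = 0. Lengths are in m, angles in rad, forces in N, time in s.
With the tool pointing down it reaches from about 0.35 to 0.85 m from the base axis. Payload 8.1 kg.
Tool frame: the origin (TCP) lies at the very end of the fingers, on their centre line; the grasp point (between the pads) lies 19 mm behind it; z points along the fingers, y is the direction in which the jaws open and shut (so a half turn about z gives the same grasp; the last joint's range is limited). The gripper opens to 93 mm and grips with 3 to 60 N. Pads are 15 mm wide; open, the fingers measure 128 mm over their backs; the gripper's body (75 mm by 188 mm) begins 65 mm behind the grasp point.
Start: joints at [-1.298, 0.13, 1.488, -0, 1.523, -0.085], TCP at [0.21, -0.562, 0.219] pointing down, gripper open.
Joint ranges: [-2.96, 2.96], [-0.89, 2.26], [0.02, 2.5], [-1.34, 4.48], [0, 2.73], [-2.66, 2.66]. Speed limits (rad/s): [2.39, 2.39, 2.79, 3.14, 3.14, 3.14].

## Interface

Orientations are given as a rotation vector (axis times angle).
In Python, from plant import robot gives the robot as it stands.
- The arm moves only by the shell command python3 -m pendant 'ROWS' [OPENING] [FORCE]. ROWS is JSON, a list of rows, each an object with "delta_pos": the shift along the tool's x, y, z in m, a list of three; "spin": the turn about the tool's z in rad. In form: [{"delta_pos": [dx, dy, dz], "spin": spin}, ...]. A call has 1 to 10 rows; each row is the pose to reach, as a shift and turn from the pose measured when the call began, along the tool's axes at that moment; what a row does not reach only later rows make up. A row lasts 1/10 s, in which the tool goes at most 50 mm and 8.59 degrees, less where a joint would pass 70% of its speed; a pose out of reach is approached as far as the arm can. A call with a gripper value outside its range is refused whole. OPENING is the closure, from -1 (fully open) to 1 (shut), set as the call begins (- or left out, the last holds). The fingers move at their own pace and stop on an object; FORCE is the grip in N (left out, the last holds). Time passes only in rows, so rows that repeat a pose let the fingers close. It gives the time, the measured TCP pose, the force and the opening at its end, in the units of the state.
- robot.read_state(): the state, without advancing time (a new reading comes with each control period).
- robot.read_camera(name): name is "side" or "top" or "wrist"; returns a dict with "color" (384x512x3 uint8, blue, green, red), "camera_matrix" (3x3 intrinsics, pixels), "R" (3x3) and "t" (3): a world point X has camera coordinates R X + t. Camera axes: x right, y down, z forward; pixel columns grow to the right and rows downward; lengths in m; the calibration is good to about 2 mm. The wrist camera is an equidistant fisheye: a pixel r from the principal point sees the ray r / f radians off the axis. A picture is of the moment at which its call begins. There is no depth.
- robot.close_job(): hands the job in, once; it reports no verdict.
Trained networks look in the newest picture that a camera, given by its name, has taken for a name from the list of things; names that differ only in an ending like _2 or _b are one class to them, and where a whole thing is asked for, a point or a joint stands for the part that bears it (a point fixed in the world has none). Each returns a list of dicts, best first, with "score" (0 to 1); they miss things now and then, are a little off and sometimes report something else, mostly with a low value. They report only what shows in the picture. A call takes as long as a camera call.
- robot.outline_of(camera, label): "mask" (384x512 bool, what is visible of it).
- robot.mark_of(camera, label): "location" ([x, y, z] in m, in the coordinates of the camera as it stood for that picture, good to about 4 mm: a listed point, or the origin of a listed thing).
The state is a dict: "t": time; "q": joint angles; "dq": joint speeds; "joint_torque": joint torques, N m; "tool_pos": TCP position; "orientation": TCP orientation; "force": force on the tool from outside, world axes, zero at the start; "wrist_torque": the same for the moment, N m; "opening": finger opening in m.
Only numpy, scipy, OpenCV 4.12 (cv2) and the standard library are available. Lean on these libraries where they do the work, as an engineer would, in place of code of your own. Each camera call takes 0.05 s, during which the arm holds its last target.

## Task

The cover of the grey dust-filter box stands half open: push it fully shut from above with the fingertips, then set a fingertip in the slot of each of its two orange quarter-turn fasteners and turn it clockwise (seen from above) to its stop, so that both are locked. Nothing needs gripping: do not raise the cover any further open, and leave the jar, chuck, collet, marker and tin lying round the box where they are.

Things in the scene. Friction and masses are not known exactly. Their poses are not given: they have to be found in the camera images.
- housing: grey open-topped filter box, 200 mm (its x, front to rear) by 250 mm (its y) by 60 mm high, fixed to the worktop; origin at the centre of its underside, front towards the robot (its -x), yaw between -0.3 and 0.5 rad. An air spigot stands 20 mm out of its left (+y) side. The fasteners' tongues lock under ledges inside the front wall; turned too soon they would keep the cover from shutting.
- cover (a joint): opening of the cover, rad: 0 = shut, starts between 0.5 and 0.9. The cover is an aluminium plate 200 x 250 x 8 mm carrying both fasteners, hinged along the rear top edge of the housing (axis along the housing's y, at housing x = +100 mm, z = 60 mm). It stays where it is left; a few newtons downward near its front edge moves it. Shut, its top is at z = 68 mm, the dials' and collars' tops at 84 mm.
- cover_front (a point): centre of the dark rubber patch (26 x 44 mm) on the cover's upper face, in the middle of its free front edge, 17 mm from the edge and 183 mm from the hinge line: the place to push. Its z axis is the cover's outward normal. When shut it lies at housing x = -83 mm, y = 0, z = 68 mm.
- fastener_left (a joint): turn of the left (+y of the housing) fastener about the cover's normal, rad: 0 = unlocked, slot along the housing's x (front to rear); grows clockwise seen from above; 1.571 = stop, locked, slot along the housing's y. Starts between 0 and 0.35. Friction of 0.1 N m; stays where it is left.
- fastener_left_centre (a point): centre of the left (+y of the housing) fastener's slot floor: orange dial, 92 mm across, flush in a fixed black collar (106 mm outside), 70 mm from the cover's front edge and 60 mm off its middle. The slot runs right across, 40 mm wide, 14.5 mm deep, a white line on its floor. A red dot on the cover marks the unlocked slot direction, green dots the locked one. z = cover's normal, x along the slot.
- fastener_left_slot_end (a point): point on the slot floor 30 mm from the dial's centre, at the end of the slot that starts nearest the robot; it turns with the dial. A closed pair of fingertips fits there and, pushed clockwise round the centre on that radius, turns the dial. Pushing the slot's wall there takes about 3.5 N.
- fastener_right (a joint): turn of the right (-y of the housing) fastener about the cover's normal, rad: 0 = unlocked, slot along the housing's x (front to rear); grows clockwise seen from above; 1.571 = stop, locked, slot along the housing's y. Starts between 0 and 0.35. Friction of 0.1 N m; stays where it is left.
- fastener_right_centre (a point): centre of the right (-y of the housing) fastener's slot floor: orange dial, 92 mm across, flush in a fixed black collar (106 mm outside), 70 mm from the cover's front edge and 60 mm off its middle. The slot runs right across, 40 mm wide, 14.5 mm deep, a white line on its floor. A red dot on the cover marks the unlocked slot direction, green dots the locked one. z = cover's normal, x along the slot.
- fastener_right_slot_end (a point): point on the slot floor 30 mm from the dial's centre, at the end of the slot that starts nearest the robot; it turns with the dial. A closed pair of fingertips fits there and, pushed clockwise round the centre on that radius, turns the dial. Pushing the slot's wall there takes about 3.5 N.
- flux_jar: cream screw-cap jar, 50 mm diameter, 51 mm high, standing to the right of the box; leave alone. Origin under its centre.
- drill_chuck: steel drill chuck, 26 mm diameter, 37 mm high, standing to the right of the box; leave alone. Origin under its centre.
- brass_collet: brass collet, 15 mm diameter, 26 mm high, standing to the right of the box; leave alone. Origin under its centre.
- marker: red and white marker pen, 14 x 138 mm, lying to the right of the box; leave alone. Origin under its centre.
- lid_tin: shallow steel tin, 53 mm diameter, 8 mm high, to the right of the box; leave alone. Origin under its centre.

How it is judged:
By the outcome, as a careful person would: the job done as asked, in the order asked, and still so for the second after the job is handed in, with the robot touching nothing.
It also fails if it takes over 72 s, if anything falls off the work surface, if the arm or the gripper's body presses on something with over 40 N, if the wrist force passes 120 N, or if a joint passes its speed limit or range.

## Working session

There is one attempt and no reset: what is moved stays moved. The work goes in short steps, Python scripts to look and compute and a shell command to move; the robot and the scene stay as the last step left them, time stands still between calls to the robot, and variables do not carry over. Pictures are saved under pics/ and viewed, and the job is handed in when it is done.

```bash
mkdir -p pics; ls
cat > h.py <<'E'
import numpy as np, cv2
from scipy.spatial.transform import Rotation as Ro
from plant import robot
def snap(cam,fn):
    c=robot.read_camera(cam); cv2.imwrite('pics/'+fn,c['color']); return c
def mark(cam,c,l):
    r=robot.mark_of(cam,l)
    return [(round(d['score'],2),np.round(c['R'].T@(np.array(d['location'])-c['t']),4)) for d in r[:2]]
def st():
    s=robot.read_state(); print('t',s['t'],'pos',np.round(s['tool_pos'],4),'F',np.round(s['force'],1),'op',s['opening'],'q',np.round(s['q'],3))
    print(np.round(Ro.from_rotvec(s['orientation']).as_matrix(),3)); return s
E
python3 - <<'E'
from h import *
st()
for cam in ['top','side','wrist']:
    c=snap(cam,cam+'0.png')
    for l in ['housing','cover_front','fastener_left_centre','fastener_left_slot_end','fastener_right_centre','fastener_right_slot_end','flux_jar','drill_chuck','brass_collet','marker','lid_tin']:
        print(cam,l,mark(cam,c,l))
E
```

```text
pics
t 0.0 pos [ 0.21   -0.5614  0.2176] F [-0.5  0.6 -0.4] op 0.09317697665308163 q [-1.298  0.131  1.489  0.     1.523 -0.085]
[[ 0.937  0.35  -0.   ]
 [ 0.35  -0.937  0.002]
 [ 0.    -0.002 -1.   ]]
top housing [(0.65, array([ 0.5434,  0.2096, -0.0016]))]
top cover_front [(0.93, array([0.4994, 0.1973, 0.1734])), (0.42, array([0.5013, 0.2655, 0.1567]))]
top fastener_left_centre [(0.65, array([0.5285, 0.2635, 0.1415])), (0.34, array([0.558 , 0.149 , 0.1426]))]
top fastener_left_slot_end []
top fastener_right_centre [(0.62, array([ 0.6326, -0.0307,  0.0023])), (0.56, array([0.5558, 0.1493, 0.1455]))]
top fastener_right_slot_end [(0.88, array([0.5336, 0.1505, 0.1616])), (0.43, array([0.5302, 0.263 , 0.1437]))]
top flux_jar [(0.95, array([ 6.542e-01,  4.370e-02, -4.000e-04])), (0.68, array([0.5563, 0.1507, 0.1449]))]
top drill_chuck [(0.5, array([ 0.5895,  0.0377, -0.0008]))]
top brass_collet [(0.56, array([0.5451, 0.037 , 0.0038])), (0.18, array([ 0.6507,  0.0464, -0.0035]))]
top marker [(0.85, array([ 0.6324, -0.0321,  0.0009])), (0.45, array([0.5531, 0.1513, 0.1438]))]
top lid_tin [
[... 603 characters left out ...]
 0.1626])), (0.39, array([0.5028, 0.2658, 0.1612]))]
side flux_jar [(0.86, array([ 0.6452,  0.0415, -0.0031])), (0.22, array([0.5418, 0.2055, 0.0022]))]
side drill_chuck [(0.52, array([ 0.5924,  0.0351, -0.0008]))]
side brass_collet [(0.62, array([0.5407, 0.0325, 0.0024]))]
side marker [(0.73, array([ 0.634 , -0.0278,  0.0018])), (0.29, array([ 0.5399,  0.208 , -0.0009]))]
side lid_tin [(0.59, array([ 5.079e-01,  7.700e-03, -5.000e-04]))]
wrist housing []
wrist cover_front []
wrist fastener_left_centre []
wrist fastener_left_slot_end []
wrist fastener_right_centre []
wrist fastener_right_slot_end []
wrist flux_jar []
wrist drill_chuck []
wrist brass_collet []
wrist marker []
wrist lid_tin []
```

View pics/top0.png

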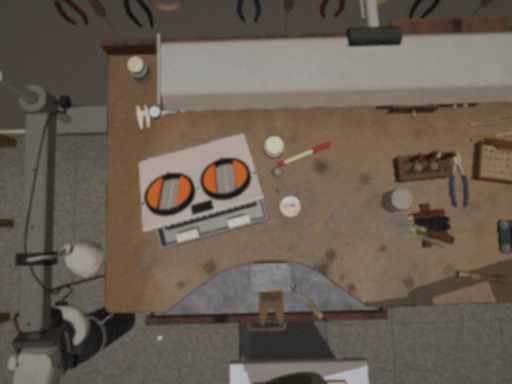

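View pics/side0.png

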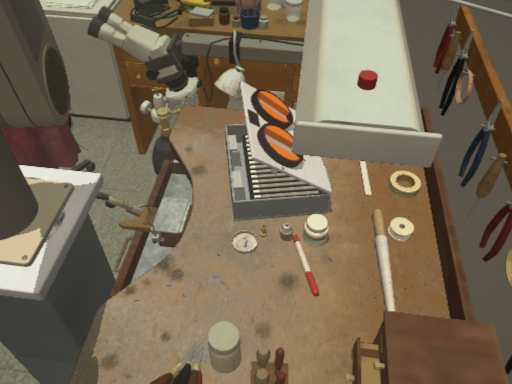

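The top view shows the box at about (200,190), with the cover raised and the patch at (202,207). The dials are at (170,193) and (226,178), and the small items lie to the right. The side view agrees. Both cameras give yaw ≈ 0.23, opening ≈ 0.62 and housing centre ≈ (0.541, 0.207). I'll close the gripper and move over at a safe height, turning so that tool x = −housing x.

```bash
python3 -m pendant '[{"delta_pos":[0.04,-0.027,-0.042],"spin":-0.14},{"delta_pos":[0.08,-0.054,-0.042],"spin":-0.28},{"delta_pos":[0.12,-0.08,-0.042],"spin":-0.42},{"delta_pos":[0.16,-0.11,-0.042],"spin":-0.56},{"delta_pos":[0.2,-0.14,-0.042],"spin":-0.7},{"delta_pos":[0.24,-0.165,-0.042],"spin":-0.84},{"delta_pos":[0.27,-0.19,-0.042],"spin":-0.98},{"delta_pos":[0.305,-0.217,-0.042],"spin":-1.12},{"delta_pos":[0.305,-0.217,-0.042],"spin":-1.26},{"delta_pos":[0.305,-0.217,-0.042],"spin":-1.4}]' 1 20
python3 - <<'E'
from h import *
s=st()
R=Ro.from_rotvec(s['orientation']).as_matrix()
print('d',R.T@(np.array([0.495,0.196,0.24])-s['tool_pos']))
E
```

```text
t: 2.8
tool_pos: [0.4207, -0.2504, 0.2608]
orientation: [1.993, 2.428, 0.0]
force: [0.4, -0.7, -0.4]
opening: 0.0176
t 2.8 pos [ 0.4207 -0.2504  0.2608] F [ 0.4 -0.7 -0.4] op 0.01761332905312271 q [-0.642 -0.187  1.723  0.     1.605 -0.838]
[[-0.195  0.981  0.   ]
 [ 0.981  0.195 -0.   ]
 [-0.     0.    -1.   ]]
d [0.42336453 0.15985588 0.02076309]
```

```bash
python3 -m pendant '[{"delta_pos":[0.042,0.016,0],"spin":-0.14},{"delta_pos":[0.084,0.032,0],"spin":-0.28},{"delta_pos":[0.126,0.048,0],"spin":-0.42},{"delta_pos":[0.168,0.064,0],"spin":-0.56},{"delta_pos":[0.21,0.08,0],"spin":-0.7},{"delta_pos":[0.252,0.096,0],"spin":-0.84},{"delta_pos":[0.294,0.112,0],"spin":-0.98},{"delta_pos":[0.336,0.128,0],"spin":-1.12},{"delta_pos":[0.38,0.144,0],"spin":-1.26},{"delta_pos":[0.423,0.16,0.01],"spin":-1.4}]'
python3 -m pendant '[{"delta_pos":[0,0,0],"spin":-0.1},{"delta_pos":[0,0,0],"spin":-0.2}]'
python3 - <<'E'
from h import *
s=st()
for cam in ['wrist','side']:
    c=snap(cam,cam+'1.png')
    for l in ['cover_front','fastener_left_centre','fastener_left_slot_end','fastener_right_centre','fastener_right_slot_end']:
        print(cam,l,mark(cam,c,l))
E
```

```text
t: 3.8
tool_pos: [0.496, 0.198, 0.2525]
orientation: [-0.049, 3.137, 0.001]
force: [0.3, -0.8, -0.2]
opening: 0.0006
t: 4.0
tool_pos: [0.4956, 0.1998, 0.2519]
orientation: [-0.374, 3.116, 0.0]
force: [0.3, -0.6, 0.0]
opening: 0.0006
t 4.0 pos [0.4956 0.1998 0.2519] F [ 0.3 -0.6  0. ] op 0.0005547212777150942 q [ 0.287 -0.062  1.625 -0.     1.576 -1.522]
[[-0.972 -0.237  0.003]
 [-0.237  0.972  0.   ]
 [-0.003 -0.    -1.   ]]
wrist cover_front [(0.63, array([0.6558, 0.0384, 0.0012])), (0.6, array([0.5043, 0.1929, 0.1737]))]
wrist fastener_left_centre [(0.8, array([0.5324, 0.2589, 0.1429]))]
wrist fastener_left_slot_end [(0.74, array([0.5038, 0.2641, 0.1577])), (0.45, array([ 0.5435,  0.2072, -0.003 ]))]
wrist fastener_right_centre [(0.69, array([0.5617, 0.148 , 0.1457])), (0.64, array([0.5326, 0.2605, 0.1367]))]
wrist fastener_right_slot_end [(0.6, array([0.5338, 0.1507, 0.1558]))]
side cover_front [(0.59, array([0.4973, 0.1957, 0.1705]))]
side fastener_left_centre [(0.96, array([0.5281, 0.2664, 0.143 ])), (0.65, array([ 0.5877,  0.0373, -0.0019]))]
side fastener_left_slot_end [(0.58, array([0.505 , 0.2664, 0.1589]))]
side fastener_right_centre [(0.63, array([0.5586, 0.1476, 0.1406]))]
side fastener_right_slot_end [(0.73, array([0.5337, 0.1424, 0.1622]))]
```

View pics/wrist1.png

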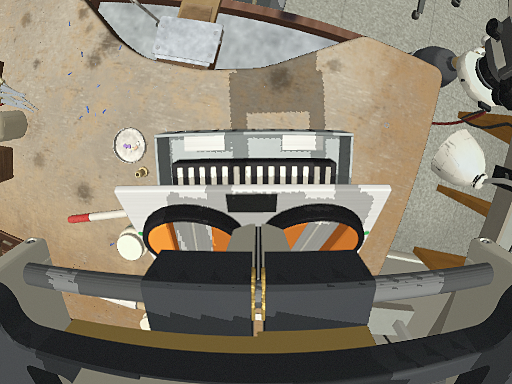

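View pics/side1.png

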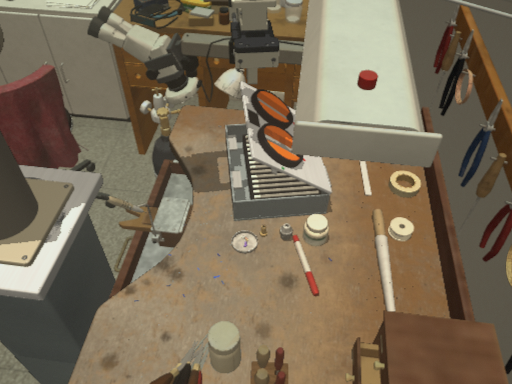

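```bash
python3 -m pendant '[{"delta_pos":[-0.004,-0.003,0.03],"spin":0},{"delta_pos":[-0.009,-0.005,0.06],"spin":0},{"delta_pos":[-0.009,-0.005,0.072],"spin":0},{"delta_pos":[-0.008,-0.005,0.08],"spin":0},{"delta_pos":[-0.003,-0.005,0.088],"spin":0},{"delta_pos":[0.0035,-0.005,0.096],"spin":0},{"delta_pos":[0.008,-0.005,0.104],"spin":0},{"delta_pos":[0.012,-0.005,0.112],"spin":0}]'
python3 - <<'E'
from h import *
s=st()
c=snap('side','side2.png')
for l in ['cover_front','fastener_left_centre','fastener_right_centre']: print(mark('side',c,l))
E
```

```text
t: 5.4
tool_pos: [0.4858, 0.1903, 0.1406]
orientation: [-0.361, 3.116, 0.001]
force: [0.3, 0.8, 1.6]
opening: 0.0003
t 5.4 pos [0.4858 0.1903 0.1406] F [0.3 0.8 1.6] op 0.00031595687447317426 q [ 0.275 -0.036  1.804 -0.     1.368 -1.526]
[[-0.974 -0.229  0.005]
 [-0.229  0.974  0.001]
 [-0.005 -0.    -1.   ]]
[(0.96, array([0.4806, 0.1914, 0.1403]))]
[(0.56, array([0.5161, 0.2627, 0.1214]))]
[(0.89, array([0.543 , 0.1452, 0.1195]))]
```

View pics/side2.png

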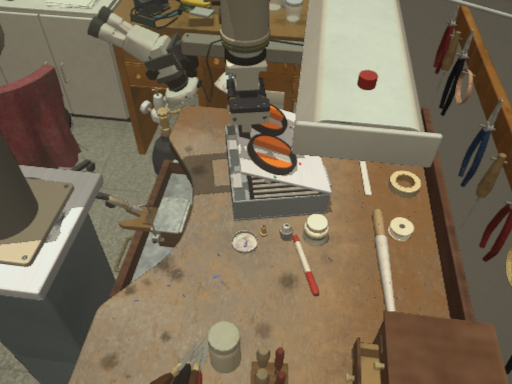

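```bash
python3 -m pendant '[{"delta_pos":[0.004,0.001,0.009],"spin":0},{"delta_pos":[0.0076,0.001,0.018],"spin":0},{"delta_pos":[0.0105,0.001,0.027],"spin":0},{"delta_pos":[0.013,0.001,0.036],"spin":0},{"delta_pos":[0.015,0.001,0.045],"spin":0},{"delta_pos":[0.0165,0.001,0.054],"spin":0},{"delta_pos":[0.0175,0.001,0.062],"spin":0},{"delta_pos":[0.018,0.001,0.068],"spin":0},{"delta_pos":[0.018,0.001,0.071],"spin":0}]'
python3 -m pendant '[{"delta_pos":[0,0,0.002],"spin":0},{"delta_pos":[0,0,0.003],"spin":0},{"delta_pos":[0,0,0.003],"spin":0}]'
```

```text
t: 6.5
tool_pos: [0.4675, 0.187, 0.0683]
orientation: [-0.361, 3.119, 0.0]
force: [-0.1, -0.2, 0.1]
opening: 0.0008
t: 6.8
tool_pos: [0.4677, 0.1871, 0.068]
orientation: [-0.361, 3.119, -0.0]
force: [-14.7, -4.1, 26.0]
opening: 0.0002
```

Contact at z = 0.068 with 26 N means the cover is on its stop. I'll lift clear and look.

```bash
python3 -m pendant '[{"delta_pos":[0,0,-0.01],"spin":0},{"delta_pos":[0,0,-0.05],"spin":0},{"delta_pos":[0.03,0,-0.08],"spin":0},{"delta_pos":[0.06,0,-0.1],"spin":0},{"delta_pos":[0.06,0,-0.1],"spin":0}]'
python3 - <<'E'
from h import *
s=st()
for cam in ['wrist','side','top']:
    c=snap(cam,cam+'3.png')
    for l in ['cover_front','fastener_left_centre','fastener_left_slot_end','fastener_right_centre','fastener_right_slot_end']:
        print(cam,l,mark(cam,c,l))
a=cv2.imread('pics/wrist3.png');b=cv2.imread('pics/side3.png')[60:260,180:380];b=cv2.resize(b,(384,384))
b2=cv2.resize(cv2.imread('pics/top3.png')[110:270,120:280],(384,384))
cv2.imwrite('pics/c3.png',np.hstack([b,b2]))
E
```

```text
t: 7.3
tool_pos: [0.4093, 0.1737, 0.172]
orientation: [-0.361, 3.113, 0.002]
force: [1.5, -0.5, 0.4]
opening: 0.0006
t 7.3 pos [0.4093 0.1737 0.172 ] F [ 1.5 -0.5  0.4] op 0.0006188995463318398 q [ 0.286 -0.287  1.969 -0.     1.452 -1.516]
[[-0.973 -0.229  0.008]
 [-0.229  0.973  0.002]
 [-0.008  0.    -1.   ]]
wrist cover_front []
wrist fastener_left_centre []
wrist fastener_left_slot_end []
wrist fastener_right_centre []
wrist fastener_right_slot_end [(0.35, array([ 5.094e-01,  5.000e-03, -3.000e-04]))]
side cover_front [(0.45, array([5.889e-01, 3.600e-02, 2.000e-04]))]
side fastener_left_centre [(0.77, array([0.503 , 0.2579, 0.0708]))]
side fastener_left_slot_end [(0.61, array([0.4717, 0.2608, 0.0725])), (0.37, array([0.4622, 0.1899, 0.0687]))]
side fastener_right_centre [(0.84, array([0.5289, 0.1417, 0.0674]))]
side fastener_right_slot_end [(0.62, array([0.5004, 0.136 , 0.0711]))]
top cover_front [(0.86, array([0.4635, 0.1887, 0.0688])), (0.75, array([0.4688, 0.2611, 0.0676]))]
top fastener_left_centre [(0.97, array([0.5006, 0.2557, 0.0734]))]
top fastener_left_slot_end [(0.87, array([0.4697, 0.257 , 0.07  ])), (0.34, array([ 0.5452,  0.2055, -0.0008]))]
top fastener_right_centre [(0.66, array([0.5263, 0.1436, 0.0702])), (0.65, array([0.5457, 0.2117, 0.0016]))]
top fastener_right_slot_end [(0.79, array([0.4989, 0.1424, 0.0708]))]
```

View pics/wrist3.png

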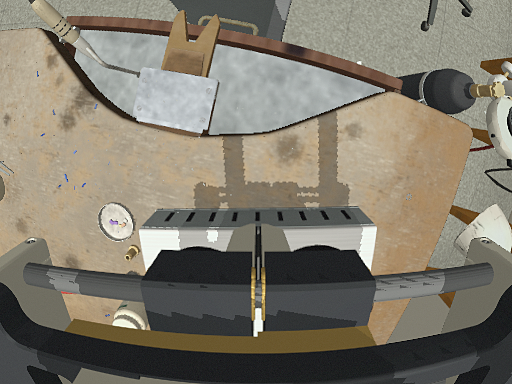

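View pics/c3.png

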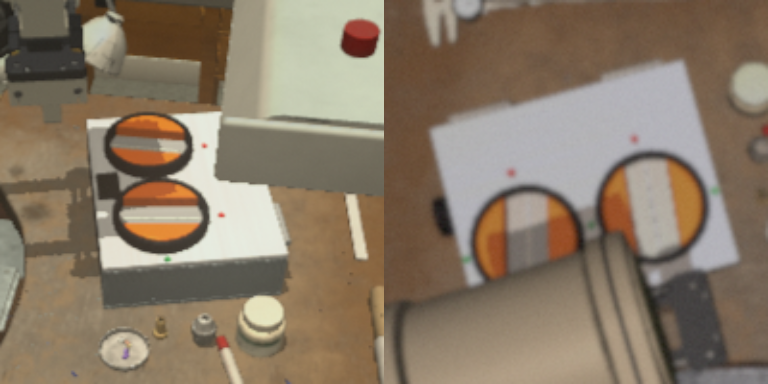

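Run:
```python
from h import *
th=.232; H0=np.array([.5439,.2066]); hx=np.array([np.cos(th),np.sin(th)]); hy=np.array([-hx[1],hx[0]])
outs=[]
for cam in ['top','side']:
    c=robot.read_camera(cam)
    K,R,t=map(np.array,(c['camera_matrix'],c['R'],c['t']))
    # raster: housing coords, 3px/mm... up=+hx, left=+hy ; z=.084 top
    sc=0.35e-3; W=400;Hh=380
    for z in (.0845,.0695)[:2 if cam=='top' else 2]:
        def px(u,v):
            x=(Hh/2-v)*sc-.03; y=(W/2-u)*sc
            p=np.r_[H0+x*hx+y*hy,z]; q=K@(R@p+t); return q[:2]/q[2]
        src=np.float32([[0,0],[W,0],[W,Hh],[0,Hh]]); dst=np.float32([px(*p) for p in src])
        M=cv2.getPerspectiveTransform(dst,src); im=cv2.warpPerspective(c['color'],M,(W,Hh),flags=cv2.INTER_CUBIC)
        for s in (60,-60):
            cc=(int(W/2-s/1e3/sc),Hh//2); 
            cv2.circle(im,cc,int(.046/sc),(255,0,0),1); cv2.circle(im,cc,2,(255,0,0),-1)
            cv2.line(im,(cc[0],0),(cc[0],Hh),(0,255,255),1)
        outs.append(im)
cv2.imwrite('pics/r1.png',cv2.resize(np.vstack([np.hstack(outs[:2]),np.hstack(outs[2:])]),(800,600)))
```

```text
(no output)
```

View pics/r1.png

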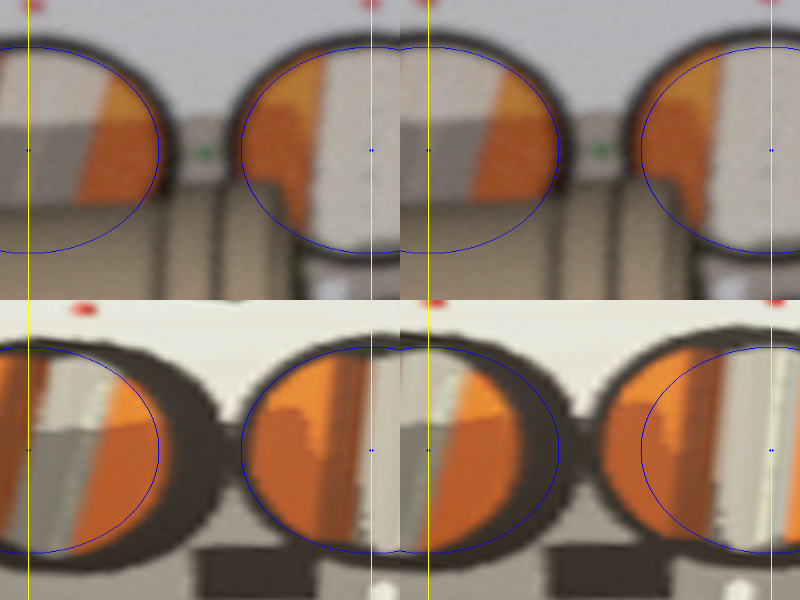

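The cover is shut and the dial circles line up in the rectified views. Slot turns are about 0.18 (left) and 0.08 (right). I'll put the narrow side of the fingertips (15 mm) across the slot for more clearance. First I'll check where the hood's front edge is.

```bash
cat >> h.py <<'E'
th=.232; H0=np.array([.5439,.2066]); hx=np.array([np.cos(th),np.sin(th)]); hy=np.array([-hx[1],hx[0]])
CL=H0-.03*hx+.06*hy; CR=H0-.03*hx-.06*hy
def pose(C,phi,r,n):
    "phi dial turn; r along slot toward robot end, n = clockwise offset; returns xy, tool yaw"
    a=th-phi; sd=np.array([np.cos(a),np.sin(a)]); e=-sd; cw=np.array([e[1],-e[0]])
    return C+r*e+n*cw, a+np.pi/2
def rel(xy,z,yaw):
    s=robot.read_state(); R=Ro.from_rotvec(s['orientation']).as_matrix()
    y0=np.arctan2(R[1,0],R[0,0]); d=R.T@(np.r_[xy,z]-s['tool_pos'])
    return np.round(d,4), round((y0-yaw+np.pi)%(2*np.pi)-np.pi,3)
E
python3 - <<'E'
from h import *
from scipy.optimize import least_squares
ct=robot.read_camera('top');cs=robot.read_camera('side')
def pr(c,p):
    q=np.array(c['camera_matrix'])@(np.array(c['R'])@p+c['t']); return q[:2]/q[2]
# unknown x,z of front-bottom edge, y of side-view corner
def f(v):
    x,z,y=v; a=pr(ct,np.array([x,.1,z])); b=pr(cs,np.array([x,y,z])); return [a[1]-105,*(b-[297,157])]
s=least_squares(f,[.75,.15,0]); print(s.x,s.fun)
p,y=pose(CR,.08,.02,0); print(p,y,rel(p,.14,y), rel(p,.073,y))
E
```

```text
[ 0.59325316  0.54782992 -0.32458612] [-1.13686838e-13  5.68434189e-14 -5.68434189e-14]
[0.5087298  0.13828145] 1.7227963267948967 (array([-0.0889, -0.0569,  0.0281]), np.float64(1.649)) (array([-0.0888, -0.0569,  0.0951]), np.float64(1.649))
```

```bash
python3 -m pendant '[{"delta_pos":[-0.015,-0.01,0],"spin":0.14},{"delta_pos":[-0.03,-0.02,0],"spin":0.28},{"delta_pos":[-0.045,-0.03,0],"spin":0.42},{"delta_pos":[-0.06,-0.04,0],"spin":0.56},{"delta_pos":[-0.075,-0.05,0],"spin":0.7},{"delta_pos":[-0.089,-0.057,0],"spin":0.84},{"delta_pos":[-0.089,-0.057,0],"spin":0.98},{"delta_pos":[-0.089,-0.057,0],"spin":1.12},{"delta_pos":[-0.089,-0.057,0],"spin":1.26},{"delta_pos":[-0.089,-0.057,0],"spin":1.4}]'
python3 -m pendant '[{"delta_pos":[0,0,0],"spin":0.125},{"delta_pos":[0,0,0.02],"spin":0.25},{"delta_pos":[0,0,0.05],"spin":0.25},{"delta_pos":[0,0,0.05],"spin":0.25}]'
python3 - <<'E'
from h import *
st()
p,y=pose(CR,.08,.02,0); print(p,y,rel(p,.073,y))
a=snap('side','side4.png')['color'];w=snap('wrist','wrist4.png')['color']
cv2.imwrite('pics/c4.png',np.hstack([cv2.resize(a[60:260,180:380],(384,384)),w[:, 50:450]]))
E
```

```text
t: 9.4
tool_pos: [0.5088, 0.1381, 0.168]
orientation: [1.741, 2.614, 0.001]
force: [0.7, 0.5, -0.2]
opening: 0.0003
t: 9.8
tool_pos: [0.5058, 0.1376, 0.1139]
orientation: [-2.052, -2.375, 0.007]
force: [-0.3, -0.5, 0.1]
opening: 0.0003
t 9.8 pos [0.5058 0.1376 0.1139] F [-0.3 -0.5  0.1] op 0.00030166137174970247 q [ 0.168  0.007  1.812 -0.     1.328  0.022]
[[-0.145  0.989 -0.005]
 [ 0.989  0.145 -0.001]
 [-0.    -0.006 -1.   ]]
[0.5087298  0.13828145] 1.7227963267948967 (array([0.0002, 0.0032, 0.0409]), np.float64(-0.006))
```

View pics/c4.png

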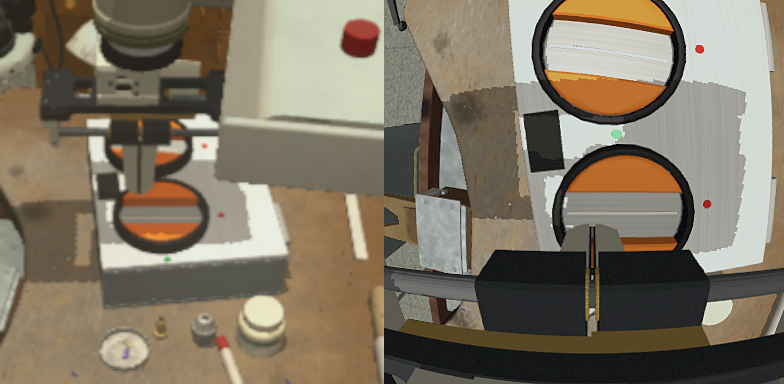

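The wrist view shows the fingertips above the right dial's slot and aligned with it. Descending into the slot.

```bash
python3 -m pendant '[{"delta_pos":[0,0.003,0.015],"spin":0},{"delta_pos":[0,0.003,0.028],"spin":0},{"delta_pos":[0,0.003,0.036],"spin":0},{"delta_pos":[0,0.003,0.041],"spin":0},{"delta_pos":[0,0.003,0.041],"spin":0}]'
python3 - <<'E'
from h import *
st()
for ph,n in [(.08,0),(.08,.012),(.2,.0125),(.35,.0125),(.5,.0125),(.65,.0125),(.8,.0125),(.95,.0125)]:
    p,y=pose(CR,ph,.02,n); print(ph,rel(p,.073,y))
snap('side','s5.png')
E
```

```text
t: 10.4
tool_pos: [0.5105, 0.1383, 0.0758]
orientation: [-2.053, -2.377, 0.003]
force: [0.2, -0.2, 0.9]
opening: 0.0001
t 10.4 pos [0.5105 0.1383 0.0758] F [ 0.2 -0.2  0.9] op 7.329448822117243e-05 q [ 0.168  0.058  1.834 -0.     1.251  0.022]
[[-0.146  0.989 -0.002]
 [ 0.989  0.146 -0.001]
 [-0.    -0.002 -1.   ]]
0.08 (array([ 0.0002, -0.0017,  0.0028]), np.float64(-0.006))
0.08 (array([ 0.0122, -0.0018,  0.0028]), np.float64(-0.006))
0.2 (array([ 0.015 , -0.0002,  0.0028]), np.float64(0.114))
0.35 (array([0.0176, 0.0022, 0.0028]), np.float64(0.264))
0.5 (array([0.0198, 0.005 , 0.0028]), np.float64(0.414))
0.65 (array([0.0216, 0.0081, 0.0028]), np.float64(0.564))
0.8 (array([0.0229, 0.0113, 0.0028]), np.float64(0.714))
0.95 (array([0.0236, 0.0148, 0.0028]), np.float64(0.864))
```

```bash
python3 -m pendant '[{"delta_pos":[0.004,-0.002,0.002],"spin":0},{"delta_pos":[0.008,-0.002,0.002],"spin":0},{"delta_pos":[0.012,-0.0018,0.002],"spin":0},{"delta_pos":[0.015,-0.0002,0.002],"spin":0.114},{"delta_pos":[0.0163,0.001,0.002],"spin":0.19},{"delta_pos":[0.0176,0.0022,0.002],"spin":0.264},{"delta_pos":[0.0187,0.0036,0.002],"spin":0.34},{"delta_pos":[0.0198,0.005,0.002],"spin":0.414}]'
python3 - <<'E'
from h import *
st()
a=snap('side','side6.png')['color'];w=snap('wrist','wrist6.png')['color']
cv2.imwrite('pics/c6.png',np.hstack([cv2.resize(a[60:260,180:380],(384,384)),w[:, 50:450]]))
for ph in [.5,.65,.8,.95,1.1,1.25]:
    p,y=pose(CR,ph,.02,.0125); print(ph,rel(p,.073,y))
E
```

```text
t: 11.25
tool_pos: [0.513, 0.1571, 0.0747]
orientation: [2.5, 1.899, -0.005]
force: [-0.6, -8.9, 2.2]
opening: 0.0003
t 11.25 pos [0.513  0.1571 0.0747] F [-0.6 -8.9  2.2] op 0.00033338507568655724 q [ 0.204  0.08   1.813 -0.003  1.25   0.476]
[[ 0.268  0.963 -0.001]
 [ 0.963 -0.268 -0.004]
 [-0.004 -0.    -1.   ]]
0.5 (array([ 0.0012, -0.001 ,  0.0017]), np.float64(-0.003))
0.65 (array([0.0041, 0.0011, 0.0017]), np.float64(0.147))
0.8 (array([0.0066, 0.0035, 0.0017]), np.float64(0.297))
0.95 (array([0.0087, 0.0064, 0.0017]), np.float64(0.447))
1.1 (array([0.0104, 0.0095, 0.0017]), np.float64(0.597))
1.25 (array([0.0115, 0.0128, 0.0017]), np.float64(0.747))
```

View pics/c6.png

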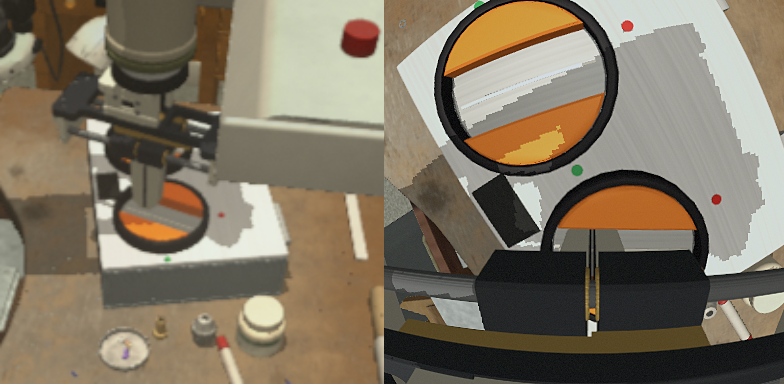

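The right dial is turning and the cover is still shut. Continuing.

```bash
python3 -m pendant '[{"delta_pos":[0.0027,0,0.001],"spin":0.07},{"delta_pos":[0.0041,0.0011,0.001],"spin":0.147},{"delta_pos":[0.0054,0.0023,0.001],"spin":0.22},{"delta_pos":[0.0066,0.0035,0.001],"spin":0.297},{"delta_pos":[0.0077,0.005,0.001],"spin":0.37},{"delta_pos":[0.0087,0.0064,0.001],"spin":0.447},{"delta_pos":[0.0096,0.008,0.001],"spin":0.52},{"delta_pos":[0.0104,0.0095,0.001],"spin":0.597},{"delta_pos":[0.011,0.0112,0.001],"spin":0.67},{"delta_pos":[0.0115,0.0128,0.001],"spin":0.747}]'
python3 - <<'E'
from h import *
st()
for ph in [1.25,1.35,1.45,1.5,1.571,1.6,1.65,1.7]:
    p,y=pose(CR,ph,.02,.0125); print(ph,rel(p,.073,y))
E
```

```text
t: 12.35
tool_pos: [0.5282, 0.1646, 0.0742]
orientation: [3.02, 0.852, -0.005]
force: [-3.6, -3.1, 4.1]
opening: 0.0005
t 12.35 pos [0.5282 0.1646 0.0742] F [-3.6 -3.1  4.1] op 0.0005384580345203276 q [ 0.212  0.125  1.766 -0.004  1.253  1.234]
[[ 0.852  0.523 -0.002]
 [ 0.523 -0.852 -0.005]
 [-0.004  0.003 -1.   ]]
1.25 (array([ 0.0006, -0.    ,  0.0012]), np.float64(-0.003))
1.35 (array([0.0025, 0.0013, 0.0012]), np.float64(0.097))
1.45 (array([0.0043, 0.0029, 0.0012]), np.float64(0.197))
1.5 (array([0.0051, 0.0037, 0.0012]), np.float64(0.247))
1.571 (array([0.0063, 0.0049, 0.0012]), np.float64(0.318))
1.6 (array([0.0067, 0.0055, 0.0012]), np.float64(0.347))
1.65 (array([0.0074, 0.0064, 0.0012]), np.float64(0.397))
1.7 (array([0.0081, 0.0074, 0.0012]), np.float64(0.447))
```

```bash
python3 -m pendant '[{"delta_pos":[0.0015,0.0006,0.0005],"spin":0.05},{"delta_pos":[0.0025,0.0013,0.0005],"spin":0.097},{"delta_pos":[0.0034,0.0021,0.0005],"spin":0.147},{"delta_pos":[0.0043,0.0029,0.0005],"spin":0.197},{"delta_pos":[0.0051,0.0037,0.0005],"spin":0.247},{"delta_pos":[0.0063,0.0049,0.0005],"spin":0.318},{"delta_pos":[0.0067,0.0055,0.0005],"spin":0.34},{"delta_pos":[0.0072,0.006,0.0005],"spin":0.35}]'
python3 - <<'E'
from h import *
s=st(); print(s['wrist_torque'])
a=snap('side','side7.png')['color'];w=snap('wrist','wrist7.png')['color']
cv2.imwrite('pics/c7.png',np.hstack([cv2.resize(a[60:260,180:380],(384,384)),w[:, 50:450]]))
E
```

```text
t: 13.15
tool_pos: [0.5355, 0.1642, 0.0736]
orientation: [3.123, 0.313, -0.01]
force: [-11.3, 1.8, 6.7]
opening: 0.0005
t 13.15 pos [0.5355 0.1642 0.0736] F [-11.3   1.8   6.7] op 0.00046096134716872277 q [ 0.208  0.147  1.743 -0.003  1.258  1.579]
[[ 0.98   0.199 -0.006]
 [ 0.199 -0.98  -0.004]
 [-0.006  0.003 -1.   ]]
[0.5555818  1.99238396 0.17176636]
```

View pics/c7.png

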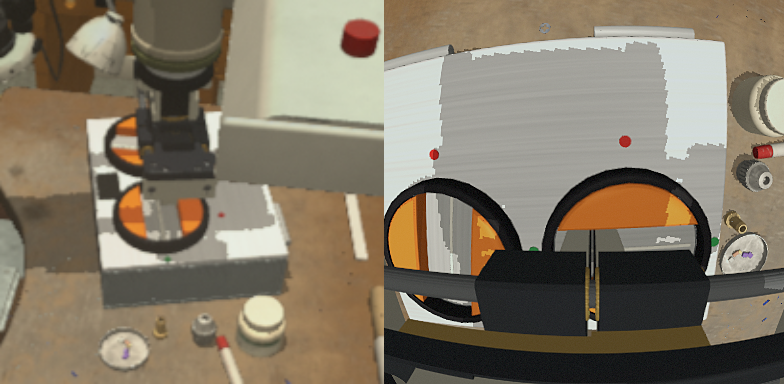

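```bash
python3 -m pendant '[{"delta_pos":[0.001,0,0],"spin":0},{"delta_pos":[0.002,0,0],"spin":0},{"delta_pos":[0.002,0,0],"spin":0}]'
python3 -m pendant '[{"delta_pos":[0.001,0,0],"spin":0},{"delta_pos":[0.002,0,0],"spin":0},{"delta_pos":[0.002,0,0],"spin":0}]'
```

```text
t: 13.55
tool_pos: [0.5354, 0.1645, 0.0734]
orientation: [3.122, 0.315, -0.017]
force: [-10.0, -3.3, 6.2]
opening: -0.0001
t: 13.85
tool_pos: [0.5353, 0.1646, 0.0731]
orientation: [3.121, 0.316, -0.024]
force: [-10.7, -3.8, 6.4]
opening: 0.0002
```

```bash
python3 -m pendant '[{"delta_pos":[0.002,0,0],"spin":0},{"delta_pos":[0.004,0,0],"spin":0},{"delta_pos":[0.004,0,0],"spin":0},{"delta_pos":[0.004,0,0],"spin":0}]'
python3 -m pendant '[{"delta_pos":[-0.005,0,0],"spin":0},{"delta_pos":[-0.01,0,0],"spin":0},{"delta_pos":[-0.01,0,-0.02],"spin":0},{"delta_pos":[-0.01,0,-0.06],"spin":0},{"delta_pos":[-0.01,0,-0.06],"spin":0}]'
python3 - <<'E'
from h import *
s=st()
p,y=pose(CL,.18,.02,0); print(p,y,rel(p,.12,y))
E
```

```text
t: 14.25
tool_pos: [0.5356, 0.1649, 0.0725]
orientation: [3.119, 0.317, -0.036]
force: [-17.7, -5.7, 12.0]
opening: 0.0003
t: 14.75
tool_pos: [0.5303, 0.1644, 0.1384]
orientation: [3.12, 0.318, -0.023]
force: [1.4, 0.1, 0.8]
opening: 0.0005
t 14.75 pos [0.5303 0.1644 0.1384] F [1.4 0.1 0.8] op 0.0005181916009999467 q [ 0.211  0.077  1.694 -0.004  1.386  1.579]
[[ 0.979  0.202 -0.014]
 [ 0.201 -0.979 -0.007]
 [-0.015  0.004 -1.   ]]
[0.48093532 0.25705525] 1.6227963267948966 (array([-0.0294, -0.1007,  0.0184]), np.float64(-1.42))
```

The right dial is against a firm stop: 18 N with no motion. Moving to the left dial.

```bash
python3 -m pendant '[{"delta_pos":[-0.003,-0.01,0],"spin":-0.142},{"delta_pos":[-0.006,-0.02,0],"spin":-0.284},{"delta_pos":[-0.009,-0.03,0],"spin":-0.426},{"delta_pos":[-0.012,-0.04,0],"spin":-0.568},{"delta_pos":[-0.015,-0.05,0],"spin":-0.71},{"delta_pos":[-0.018,-0.06,0],"spin":-0.852},{"delta_pos":[-0.021,-0.07,0],"spin":-0.994},{"delta_pos":[-0.024,-0.08,0],"spin":-1.136},{"delta_pos":[-0.027,-0.09,0],"spin":-1.278},{"delta_pos":[-0.029,-0.1,0],"spin":-1.42}]'
python3 -m pendant '[{"delta_pos":[0,0,0.01],"spin":0},{"delta_pos":[0,0,0.018],"spin":0}]'
python3 - <<'E'
from h import *
st()
p,y=pose(CL,.18,.02,0); print(p,y,rel(p,.073,y))
a=snap('side','side8.png')['color'];w=snap('wrist','wrist8.png')['color']
cv2.imwrite('pics/c8.png',np.hstack([cv2.resize(a[60:260,180:380],(384,384)),w[:, 50:450]]))
E
```

```text
t: 15.75
tool_pos: [0.4816, 0.2572, 0.1384]
orientation: [-2.152, -2.281, 0.021]
force: [0.3, -0.4, 0.3]
opening: 0.0003
t: 15.95
tool_pos: [0.4814, 0.2571, 0.1195]
orientation: [-2.156, -2.278, 0.02]
force: [-0.2, 0.1, -1.5]
opening: 0.0004
t 15.95 pos [0.4814 0.2571 0.1195] F [-0.2  0.1 -1.5] op 0.00042419502716471675 q [ 3.970e-01  6.800e-02  1.739e+00 -1.000e-03  1.348e+00  3.420e-01]
[[-0.055  0.998 -0.012]
 [ 0.998  0.055 -0.006]
 [-0.005 -0.013 -1.   ]]
[0.48093532 0.25705525] 1.6227963267948966 (array([0.0002, 0.0001, 0.0465]), np.float64(0.003))
```

View pics/c8.png

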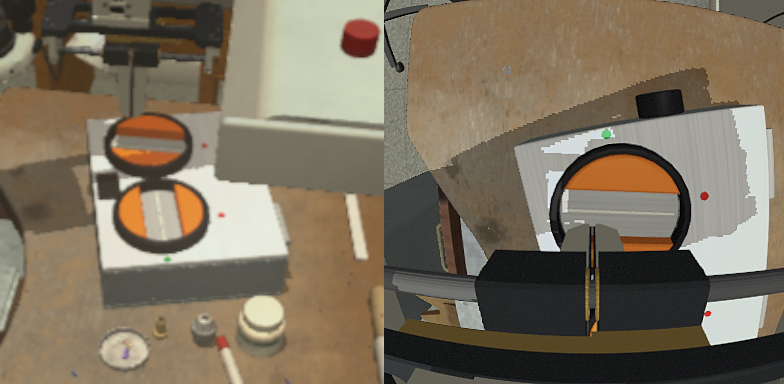

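The right dial's white line now points at the green dots, and the fingers are aligned over the left slot. Descending.

```bash
python3 -m pendant '[{"delta_pos":[0,0,0.015],"spin":0},{"delta_pos":[0,0,0.028],"spin":0},{"delta_pos":[0,0,0.038],"spin":0},{"delta_pos":[0,0,0.045],"spin":0},{"delta_pos":[0,0,0.045],"spin":0}]'
python3 - <<'E'
from h import *
st()
for ph,n in [(.18,0),(.18,.012),(.3,.0125),(.4,.0125),(.5,.0125),(.6,.0125),(.7,.0125),(.8,.0125)]:
    p,y=pose(CL,ph,.02,n); print(ph,rel(p,.073,y))
E
```

```text
t: 16.55
tool_pos: [0.4786, 0.2553, 0.0714]
orientation: [-2.155, -2.276, 0.029]
force: [-0.4, 0.1, 0.4]
opening: 0.0004
t 16.55 pos [0.4786 0.2553 0.0714] F [-0.4  0.1  0.4] op 0.00037887113292936925 q [ 3.960e-01  1.170e-01  1.780e+00 -1.000e-03  1.264e+00  3.420e-01]
[[-0.055  0.998 -0.018]
 [ 0.998  0.054 -0.009]
 [-0.008 -0.019 -1.   ]]
0.18 (array([ 0.0016,  0.0024, -0.0016]), np.float64(0.003))
0.18 (array([ 0.0136,  0.0024, -0.0017]), np.float64(0.003))
0.3 (array([ 0.0164,  0.0041, -0.0018]), np.float64(0.123))
0.4 (array([ 0.0181,  0.0057, -0.0018]), np.float64(0.223))
0.5 (array([ 0.0197,  0.0074, -0.0019]), np.float64(0.323))
0.6 (array([ 0.0211,  0.0093, -0.0019]), np.float64(0.423))
0.7 (array([ 0.0224,  0.0113, -0.002 ]), np.float64(0.523))
0.8 (array([ 0.0234,  0.0134, -0.002 ]), np.float64(0.623))
```

```bash
python3 -m pendant '[{"delta_pos":[0.003,0.0024,-0.0017],"spin":0},{"delta_pos":[0.008,0.0024,-0.0017],"spin":0},{"delta_pos":[0.0136,0.0024,-0.0017],"spin":0},{"delta_pos":[0.0152,0.0032,-0.0018],"spin":0.06},{"delta_pos":[0.0166,0.0041,-0.0018],"spin":0.123},{"delta_pos":[0.0183,0.0057,-0.0018],"spin":0.223},{"delta_pos":[0.02,0.0074,-0.0019],"spin":0.323},{"delta_pos":[0.0215,0.0093,-0.0019],"spin":0.423},{"delta_pos":[0.0227,0.0113,-0.002],"spin":0.523},{"delta_pos":[0.0238,0.0134,-0.002],"spin":0.623}]'
python3 - <<'E'
from h import *
st()
for ph in [.8,.9,1.0,1.1,1.2,1.3,1.4]:
    p,y=pose(CL,ph,.02,.013); print(ph,rel(p,.073,y))
snap('side','side9.png')
E
```

```text
t: 17.55
tool_pos: [0.4906, 0.2773, 0.0736]
orientation: [2.756, 1.501, -0.037]
force: [-4.8, -14.9, 9.4]
opening: 0.0001
t 17.55 pos [0.4906 0.2773 0.0736] F [ -4.8 -14.9   9.4] op 5.1712313291283306e-05 q [ 0.427  0.173  1.715 -0.005  1.277  1.001]
[[ 0.542  0.84  -0.019]
 [ 0.84  -0.542 -0.014]
 [-0.022 -0.009 -1.   ]]
0.8 (array([ 0.0023, -0.001 ,  0.0005]), np.float64(-0.005))
0.9 (array([0.0043, 0.0004, 0.0005]), np.float64(0.095))
1.0 (array([0.0061, 0.002 , 0.0004]), np.float64(0.195))
1.1 (array([0.0077, 0.0037, 0.0004]), np.float64(0.295))
1.2 (array([0.0091, 0.0056, 0.0003]), np.float64(0.395))
1.3 (array([0.0104, 0.0076, 0.0003]), np.float64(0.495))
1.4 (array([0.0114, 0.0098, 0.0002]), np.float64(0.595))
```

Run:
```python
from h import *
a=cv2.imread('pics/side9.png');w=snap('wrist','wrist9.png')['color']
cv2.imwrite('pics/c9.png',np.hstack([cv2.resize(a[60:260,180:380],(384,384)),w[:, 50:450]]))
```

View pics/c9.png

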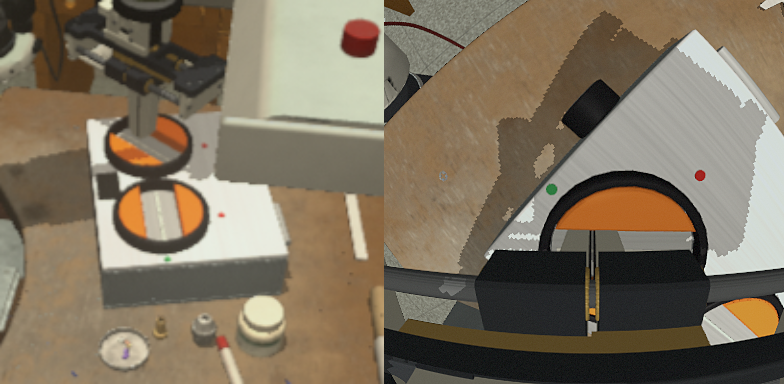

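The left dial is at about 0.7–0.8 rad and turning. Continuing in small steps.

```bash
python3 -m pendant '[{"delta_pos":[0.002,-0.0005,0],"spin":0.02},{"delta_pos":[0.0035,0.0002,0],"spin":0.07},{"delta_pos":[0.0048,0.001,0],"spin":0.13},{"delta_pos":[0.0061,0.002,0],"spin":0.195},{"delta_pos":[0.0069,0.0028,0],"spin":0.245},{"delta_pos":[0.0077,0.0037,0],"spin":0.295},{"delta_pos":[0.0084,0.0046,0],"spin":0.345},{"delta_pos":[0.0091,0.0056,0],"spin":0.395},{"delta_pos":[0.0098,0.0066,0],"spin":0.445},{"delta_pos":[0.0104,0.0076,0],"spin":0.495}]'
python3 - <<'E'
from h import *
st()
for ph in [1.3,1.4,1.5,1.571,1.62]:
    p,y=pose(CL,ph,.02,.013); print(ph,rel(p,.073,y))
E
```

```text
t: 18.65
tool_pos: [0.5012, 0.28, 0.0734]
orientation: [3.032, 0.775, -0.042]
force: [-10.5, -11.5, 9.6]
opening: 0.0004
t 18.65 pos [0.5012 0.28   0.0734] F [-10.5 -11.5   9.6] op 0.00044784619455838195 q [ 0.425  0.205  1.678 -0.007  1.287  1.497]
[[ 0.877  0.48  -0.023]
 [ 0.48  -0.877 -0.018]
 [-0.029  0.005 -1.   ]]
1.3 (array([ 0.0022, -0.001 ,  0.0003]), np.float64(-0.002))
1.4 (array([0.0041, 0.0004, 0.0003]), np.float64(0.098))
1.5 (array([0.0059, 0.002 , 0.0003]), np.float64(0.198))
1.571 (array([0.0071, 0.0032, 0.0002]), np.float64(0.269))
1.62 (array([0.0078, 0.0041, 0.0002]), np.float64(0.318))
```

```bash
python3 -m pendant '[{"delta_pos":[0.0025,-0.0005,-0.001],"spin":0.03},{"delta_pos":[0.0036,0.0001,-0.001],"spin":0.07},{"delta_pos":[0.0045,0.0008,-0.001],"spin":0.12},{"delta_pos":[0.0054,0.0016,-0.001],"spin":0.17},{"delta_pos":[0.0064,0.0025,-0.001],"spin":0.22},{"delta_pos":[0.0071,0.0032,-0.001],"spin":0.269},{"delta_pos":[0.0076,0.0037,-0.001],"spin":0.29},{"delta_pos":[0.008,0.0037,-0.001],"spin":0.29}]'
python3 -m pendant '[{"delta_pos":[0.002,0,0],"spin":0},{"delta_pos":[0.003,0,0],"spin":0},{"delta_pos":[0.003,0,0],"spin":0}]'
python3 -m pendant '[{"delta_pos":[0.002,0,0],"spin":0},{"delta_pos":[0.004,0,0],"spin":0},{"delta_pos":[0.004,0,0],"spin":0}]'
python3 - <<'E'
from h import *
st()
p,y=pose(CL,1.571,.02,.0125); print(rel(p,.073,y))
a=snap('side','side10.png')['color'];w=snap('wrist','wrist10.png')['color']
cv2.imwrite('pics/c10.png',np.hstack([cv2.resize(a[60:260,180:380],(384,384)),w[:, 50:450]]))
E
```

```text
t: 19.45
tool_pos: [0.5068, 0.2795, 0.0734]
orientation: [3.106, 0.328, -0.05]
force: [-14.1, -8.4, 7.8]
opening: 0.0004
t: 19.75
tool_pos: [0.5067, 0.2796, 0.0732]
orientation: [3.103, 0.329, -0.06]
force: [-15.0, -5.8, 8.6]
opening: 0.0006
t: 20.05
tool_pos: [0.5068, 0.2797, 0.073]
orientation: [3.101, 0.33, -0.073]
force: [-18.1, -7.5, 14.0]
opening: 0.0007
t 20.05 pos [0.5068 0.2797 0.073 ] F [-18.1  -7.5  14. ] op 0.0007166884985636635 q [ 0.42   0.24   1.639 -0.007  1.314  1.781]
[[ 0.977  0.211 -0.044]
 [ 0.21  -0.977 -0.027]
 [-0.049  0.018 -0.999]]
(array([ 0.0018, -0.0003, -0.0001]), np.float64(-0.02))
```

View pics/c10.png

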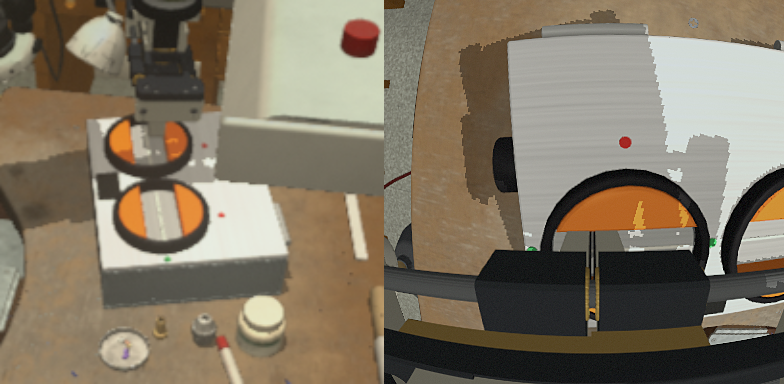

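```bash
python3 -m pendant '[{"delta_pos":[-0.005,0,0],"spin":0},{"delta_pos":[-0.01,0,0],"spin":0},{"delta_pos":[-0.01,0,-0.02],"spin":0},{"delta_pos":[-0.01,0,-0.06],"spin":0},{"delta_pos":[-0.05,0,-0.1],"spin":0},{"delta_pos":[-0.1,0,-0.12],"spin":0},{"delta_pos":[-0.13,0.05,-0.12],"spin":0},{"delta_pos":[-0.13,0.1,-0.12],"spin":0},{"delta_pos":[-0.13,0.13,-0.12],"spin":0},{"delta_pos":[-0.13,0.13,-0.12],"spin":0}]'
cat > rect.py <<'E'
from h import *
import sys
outs=[]
for cam in ['top','side']:
    c=robot.read_camera(cam); cv2.imwrite('pics/%s_%s.png'%(cam,sys.argv[1]),c['color'])
    K,R,t=map(np.array,(c['camera_matrix'],c['R'],c['t']))
    sc=0.55e-3; W=400;Hh=290
    for z in (.0845,.0695):
        def px(u,v):
            x=(Hh/2-v)*sc-.03; y=(W/2-u)*sc
            p=np.r_[H0+x*hx+y*hy,z]; q=K@(R@p+t); return q[:2]/q[2]
        src=np.float32([[0,0],[W,0],[W,Hh],[0,Hh]]); dst=np.float32([px(*p) for p in src])
        M=cv2.getPerspectiveTransform(dst,src); im=cv2.warpPerspective(c['color'],M,(W,Hh),flags=cv2.INTER_CUBIC)
        for s in (60,-60):
            cc=(int(W/2-s/1e3/sc),Hh//2); cv2.circle(im,cc,int(.046/sc),(255,0,0),1); cv2.line(im,(0,cc[1]),(W,cc[1]),(0,255,255),1)
        outs.append(im)
cv2.imwrite('pics/r_%s.png'%sys.argv[1],np.vstack([np.hstack(outs[:2]),np.hstack(outs[2:])]))
E
python3 rect.py a; python3 -c "
from h import *
st()"
```

```text
t: 21.15
tool_pos: [0.4135, 0.1252, 0.2024]
orientation: [3.1, 0.323, -0.068]
force: [0.7, -0.1, -0.2]
opening: 0.0009
t 21.25 pos [0.413  0.1284 0.202 ] F [-0.  -0.1  0.1] op 0.0006875446376769125 q [ 0.198 -0.277  1.907 -0.018  1.559  1.56 ]
[[ 0.977  0.208 -0.042]
 [ 0.207 -0.978 -0.027]
 [-0.047  0.017 -0.999]]
```

View pics/r_a.png

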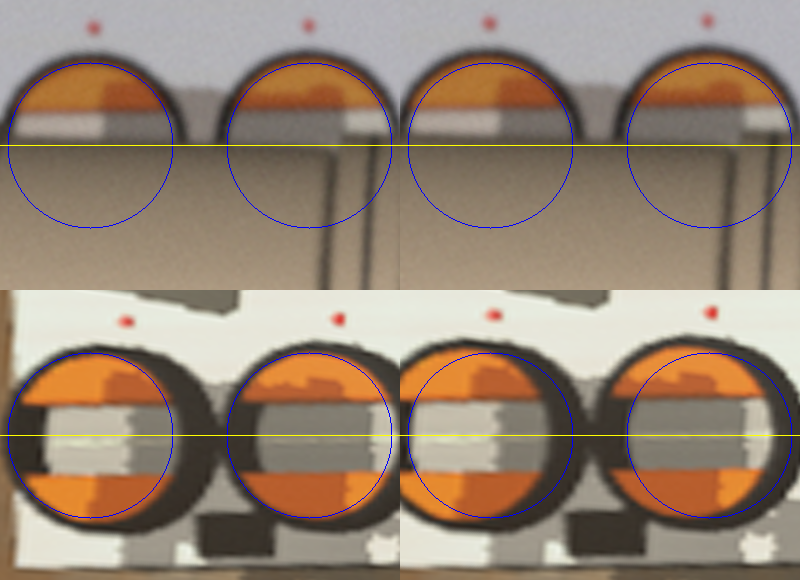

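Run:
```python
from h import *
for cam in ('side','top'):
    c=robot.read_camera(cam); K,R,t=map(np.array,(c['camera_matrix'],c['R'],c['t']))
    sc=0.25e-3
    for nm,C in (('L',CL),('R',CR)):
        N=400
        def px(u,v):
            p=np.r_[C+(N/2-v)*sc*hx+(N/2-u)*sc*hy,.084]; q=K@(R@p+t); return q[:2]/q[2]
        src=np.float32([[0,0],[N,0],[N,N],[0,N]]); M=cv2.getPerspectiveTransform(np.float32([px(*p) for p in src]),src)
        im=cv2.warpPerspective(c['color'],M,(N,N),flags=cv2.INTER_LINEAR)
        hsv=cv2.cvtColor(im,cv2.COLOR_BGR2HSV); sat=hsv[...,1].astype(float); m=(sat>130)&(hsv[...,0]<25)
        for half in ('rear','front'):
            xs=[];ys=[]
            for u in range(110,280,5):
                col=np.where(m[:,u])[0]
                col=col[col<200] if half=='rear' else col[col>200]
                if len(col)>10: xs.append(u); ys.append(col.max() if half=='rear' else col.min())
            if len(xs)>8:
                xs=np.array(xs);ys=np.array(ys,float)
                for _ in range(3):
                    p=np.polyfit(xs,ys,1); k=abs(ys-np.polyval(p,xs))<6; xs,ys=xs[k],ys[k]
                print(cam,nm,half,len(xs),'slope(+ = overturned cw) %.3f'%p[0],'offset mm',(np.polyval(p,200)-200)*.25)
for cam in ('side',):
    for l in ['fastener_left','fastener_right','fastener_left_slot_end','fastener_left_centre','fastener_right_slot_end','fastener_right_centre','flux_jar','drill_chuck','brass_collet','marker','lid_tin','cover_front']:
        print(l,mark(cam,robot.read_camera(cam),l))
```

```text
side L rear 34 slope(+ = overturned cw) -0.021 offset mm -17.032467532467543
side L front 34 slope(+ = overturned cw) 0.007 offset mm 22.23456837280365
side R rear 34 slope(+ = overturned cw) -0.014 offset mm -18.600000000000023
side R front 34 slope(+ = overturned cw) -0.007 offset mm 20.700343773873158
top L rear 34 slope(+ = overturned cw) 0.004 offset mm -19.52104660045838
top R rear 34 slope(+ = overturned cw) -0.025 offset mm -20.862872421695965Traceback (most recent call last):
  File "<stdin>", line 25, in <module>
  File "h.py", line 7, in mark
    r=robot.mark_of(cam,l)
ValueError: it knows: brass_collet, cover_front, drill_chuck, fastener_left_centre, fastener_left_slot_end, fastener_right_centre, fastener_right_slot_end, flux_jar, housing, lid_tin, marker
```

View pics/side_a.png

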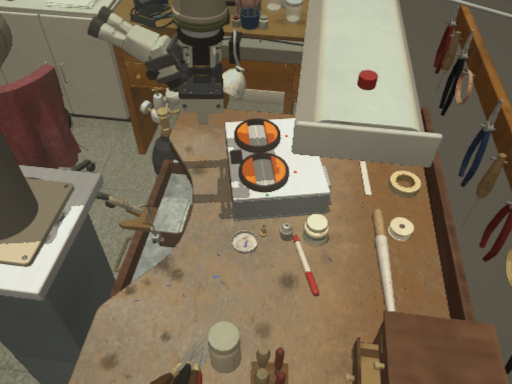

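Run:
```python
from h import *
c=robot.read_camera('side')
for l in ['cover_front','fastener_left_centre','fastener_right_centre','flux_jar','drill_chuck','brass_collet','marker','lid_tin']: print(l,mark('side',c,l)[:1])
s=st()
print(robot.close_job())
```

```text
cover_front [(0.91, array([0.4642, 0.1863, 0.0679]))]
fastener_left_centre [(0.68, array([0.5023, 0.2602, 0.0694]))]
fastener_right_centre [(0.95, array([0.5301, 0.1423, 0.0694]))]
flux_jar [(0.65, array([ 0.6455,  0.0406, -0.0039]))]
drill_chuck [(0.48, array([0.5917, 0.035 , 0.0033]))]
brass_collet [(0.56, array([0.542 , 0.0301, 0.0043]))]
marker [(0.58, array([ 0.636 , -0.0337, -0.0022]))]
lid_tin [(0.65, array([0.5094, 0.0079, 0.0008]))]
t 21.85 pos [0.4125 0.129  0.2014] F [ 0.1 -0.  -0.6] op 0.0007543561976184169 q [ 0.2   -0.275  1.907 -0.018  1.559  1.559]
[[ 0.976  0.211 -0.044]
 [ 0.21  -0.977 -0.027]
 [-0.049  0.018 -0.999]]
the job is handed in; nothing more can be done
None
```

The cover is shut and both fasteners are locked. I handed the job in at about 22 s of the 72 s allowed.

- **Cover:** I pushed it down on the rubber patch until it met its stop at z = 0.068 m with about 26 N. In the last picture the patch was still at z = 0.068 m.
- **Fasteners:** I turned the right one clockwise first, then the left. Each came up against a firm stop, with 18–20 N of sideways push and no more movement. In the last pictures both slots lie along the housing's y axis to within about 0.025 rad.
- **Items round the box:** The jar, chuck, collet, marker and tin were found where they were at the start, within the few millimetres the measurement allows. The arm ended clear of everything.

**Disagreement:** On reaching its stop, the left dial's fingertip position was about 1.7 mm short of my prediction. The pictures show that dial about 1.5 mm nearer the front than I had estimated, which accounts for it.

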